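# Clamp a tube rack on the shaker

### The arm

A 6-joint arm with a two-finger parallel gripper is mounted at the origin on the work surface. World frame = base frame: x ahead of the robot, y to its left, z up, the work surface at z = 0. Lengths are in m, angles in rad, forces in N, time in s.
With the tool pointing down it reaches from about 0.25 to 0.725 m from the base axis. Payload 4 kg.
Tool frame: the origin (TCP) lies midway between the tips of the shut fingers; the grasp point (between the pads) lies bot.pinch_z behind it (bot.pinch_z is the distance from the TCP to the grasp point, in m); z points along the fingers, y is the direction in which the jaws open and shut (so a half turn about z gives the same grasp; the last joint's range is limited). The gripper opens to 85 mm and grips with 20 to 120 N. Pads are 22 mm wide; open, the fingers measure 114 mm over their backs; the gripper's body (76 mm by 85 mm) begins 54 mm behind the grasp point. The pads swing forward as they close: fully open they stand 13 mm farther back than shut.
Start: joints at [-1.142, 0.241, 0.005, 1.335, 0, 1.571], TCP at [0.208, -0.455, 0.231] pointing down, gripper open.
Joint ranges: [-2.72, 2.72], [-1.05, 1.87], [-1.09, 1.28], [-1.99, 2.15], [-1.42, 1.44], [-3.14, 3.14]. Speed limits (rad/s): [2.79, 2.79, 3.14, 3.14, 3.14, 3.14].

### API

Orientations are given as a unit quaternion [x, y, z, w].
In Python, from workcell import bot gives the robot as it stands. The module is installed in compiled form; this text tells all that it offers.
- The arm moves only by the tool move_arm, never from a script. Its argument "series" is a list that holds one entry, the list of rows, each a list of 7 numbers: the shift along the world's x, y, z in cm, then the turn, a rotation vector about the world's x, y, z in degrees, then the opening, from 0 (shut) to 1 (fully open). A call has exactly 5 rows; each row shifts and turns the pose as measured when the row begins; what a row does not reach is not made up. A row lasts 1/10 s, in which the tool goes at most 50 mm and 8.59 degrees, less where a joint would pass 70% of its speed; a pose out of reach is approached as far as the arm can. A call with a gripper value outside its range is refused whole. The fingers move at their own pace and stop on an object; the grip force is fixed at half the most. Time passes only in rows, so rows that do not move let the fingers close, or fill a call up. It gives the time, the measured TCP pose, the force and the opening at its end, in the units of the state.
- bot.get_obs(): the state, without advancing time (a new reading comes with each control period).
- bot.camera(name): name is "scene" or "side" or "wrist"; returns (picture, depth): 384x512x3 uint8, red, green, blue; 384x512 float32, m along the optical axis (not along the pixel's ray), 0 where there is no reading.
- bot.camera_info(name): a dict with "vfov" (degrees; the focal length in pixels is half the picture's height over the tangent of half this angle, whatever the lens; pixels are square), "cx", "cy" (the principal point, pixels), "k1" (the pictures are not rectified: a ray, as slopes to the right and down, at radius r is drawn at 1 + k1 r^2 times it, then the intrinsics apply), "cam_to_world" (4x4, takes a point from camera to world coordinates); the wrist camera has in their place "tool_from_camera" (4x4, takes a point from camera to tool coordinates, whose origin is the TCP and whose axes are the flange's). Camera axes: x right, y down, z forward; pixel columns grow to the right and rows downward; lengths in m; the calibration is good to about 2 mm. A picture is of the moment at which its call begins: read the wrist's pose just before it. camera_info takes no time and is no camera call.
- bot.job_done(): hands the job in, once; it reports no verdict.
Trained networks look in the newest picture that a camera, given by its name, has taken for a name from the list of things; names that differ only in an ending like _2 or _b are one class to them, and where a whole thing is asked for, a point or a joint stands for the part that bears it (a point fixed in the world has none). Each returns a list of dicts, best first, with "confidence" (0 to 1); they miss things now and then, are a little off and sometimes report something else, mostly with a low value. They report only what shows in the picture. A call takes as long as a camera call. They do not tell look-alikes from the thing itself.
- bot.find_in(camera, target): "at" ([x, y, z] in m, in world coordinates, good to about 4 mm: the middle of the surface that is visible of it).
The state is a dict: "clock": time; "joint_pos": joint angles; "joint_vel": joint speeds; "tau": joint torques, N m; "eef_pos": TCP position; "tool_rot": TCP orientation; "ft_force": force on the tool from outside, world axes, zero at the start; "ft_torque": the same for the moment, N m; "grip_width": finger opening in m.
Only numpy, scipy, OpenCV 4.12 (cv2) and the standard library are available. Lean on these libraries where they do the work, as an engineer would, in place of code of your own. Each camera call takes 0.05 s, during which the arm holds its last target.

### The job

With the fingertips only, push the pink tube rack along the shaker's platform until it is fully home against the end stop, and then push the yellow T-handle of the toggle clamp away from the rack, past its dead point, until it snaps over into lock and the clamp's foot holds the rack down. Nothing is to be picked up, and the rack must stay flat on the platform. Do not shift the other things about.

Things in the scene. Friction and masses are not known exactly. Their poses are not given: they have to be found in the camera images.
- shaker: Fixed white bench shaker, 270 (x) x 240 (y) mm, flat aluminium platform 60 mm above the table. Origin: centre of its underside, on the table; place and heading vary. Its -x side (display, knob) faces roughly to the robot, +x away from it. On the platform two steel guide rails run along x (x = -110 to 55 mm), inner faces at y = -39 and 39 mm, tops at z = 76 mm.
- end_stop (a point): Middle of the top edge of the end stop's face, at x = 55, y = 0, z = 88 mm in the shaker's frame: a steel bar across the rails, facing -x, that the rack's +x face touches when home. Above and behind it stand the toggle clamp's post and head (x = 23 to 95 mm, y within 18 mm, z 127 to 175 mm, shaker's frame), overhanging the end of the rack.
- rack: Loose pink tube rack, solid block 110 (x) x 74 (y) x 45 (z) mm, 0.2 to 0.42 kg; orange caps of tubes fixed in it reach 71 mm above its underside. Origin: centre of its underside. Flat on the platform between the rails, x along the shaker's x, 25 to 55 mm short of home. Home: its origin at x = 0, y = 0 (play 2 mm), z = 60 mm in the shaker's frame. Its -x face is free to push.
- clamp_lever (a joint): Lever angle, rad. 0: open, leaning 0.2 from upright to the shaker's -x. Grows as the handle is pushed to the shaker's +x, away from the rack; upright at 0.2, dead point about 0.75, locked at its stop at 1.45. A spring returns it to 0 from before the dead point and snaps it to 1.45 from beyond. To start it takes 6 to 8 N at the handle, falling to almost nothing at the dead point.
- lever_grip (a point): Centre of the yellow T-handle, a crossbar 16 mm thick, 64 mm long along the shaker's y, on the lever's end; moves with it. The lever turns about an axis along the shaker's y at x = 70, z = 160 mm (shaker's frame), 95 mm from this point, which is at x = 51, z = 253 mm when open, x = 120, z = 241 at the dead point, x = 160, z = 190 when locked.
- clamp_foot: Black rubber foot, 20 mm across, on a vertical plunger under the clamp's head; the lever drives it 12.5 mm down. Origin: centre of its underside, at x = 38, y = 0 mm in the shaker's frame, 117 mm high when open (12 mm above the rack's top); when locked it presses on the top of a rack that is home.
- cap: Bystander: loose orange screw cap, 32 mm across, 13 mm high, lying on the platform beside a guide rail. Origin: centre of its underside.
- bottle: Bystander: glass bottle with a blue cap, 66 mm across, 170 mm high, on the table. Origin: centre of its underside.
- spray_bottle: Bystander: white spray bottle with a blue head, 72 mm across, 222 mm high, on the table. Origin: centre of its underside.
- tip_box: Bystander: teal box with a pale lid, 120 x 85 x 67 mm, on the table. Origin: centre of its underside.
- beaker: Bystander: pale open plastic beaker, 68 mm across, 80 mm high, on the table. Origin: centre of its underside.
- cooler_rack: Bystander: flat violet block with holes, 128 x 86 x 28 mm, on the table. Origin: centre of its underside.
Things that resemble listed ones, but are neither listed nor needed, are in the scene too. Of the things that look like the rack, the smallest one is meant.

How it is judged:
On the way, in this order (a step that is already met when the one before it is completed fails the run):
1. the rack is home against the end stop (within 3 mm) while the clamp lever is still open (below 0.3 rad) (x of rack in the frame of shaker above -0.003 m and value of joint clamp_lever below 0.3 rad), for 0.2 s.
2. the lever has snapped over into lock (above 1.38 rad) (value of joint clamp_lever above 1.38 rad), for 0.2 s.
At the end, for the whole second after the job is handed in: The lever is in lock (above 1.38 rad), the rack is within 3 mm of the end stop, flat on the platform (raised less than 4 mm, tilted less than 0.05 rad) and at rest, and the clamp's foot presses on it with more than 1 N (x of rack in the frame of shaker above -0.003 m and value of joint clamp_lever above 1.38 rad and contact force between clamp_foot and rack above 1 N and z of rack in the frame of shaker below 0.064 m and angle between rack's own z axis and vertical below 0.05 rad and linear speed of rack below 0.02 m/s); the robot touches nothing.
It fails at once if the rack is lifted more than 12 mm or tilted more than 0.25 rad (z of rack in the frame of shaker above 0.072 m or angle between rack's own z axis and vertical above 0.25 rad).
It fails at once if another thing is moved by more than 30 mm or tipped by more than 0.4 rad (distance of any of cap, bottle, spray_bottle, tip_box, beaker, cooler_rack from where it was at the start of the episode above 0.03 m or angle between any of cap, bottle, spray_bottle, tip_box, beaker, cooler_rack's own z axis and vertical above 0.4 rad).
It also fails if it takes over 43 s, if anything falls off the work surface, if the arm or the gripper's body presses on something with over 40 N, if the wrist force passes 120 N, or if a joint passes its speed limit or range.

## Working session

There is one attempt and no reset: what is moved stays moved. The work goes in short steps, Python scripts to look and compute and a tool call to move; the robot and the scene stay as the last step left them, time stands still between calls to the robot, and variables do not carry over. Pictures are saved under pics/ and viewed, and the job is handed in when it is done.

Besides the shell and the picture viewer there is one more tool, called after "Request:" by a JSON object that holds its "method" and its "body", one argument or row to a line. move_arm: Moves the arm, as the interface text tells. Its arguments: {"type":"object","properties":{"series":{"type":"array","items":{"type":"array","items":{"type":"array","items":{"type":"number"}}}}},"required":["series"]}

```bash
mkdir -p pics
cat > h.py <<'E'
import numpy as np, cv2, json
from workcell import bot
def K(i,h=384):
    f=h/2/np.tan(np.radians(i['vfov'])/2); return f
def pts(i,u,v,d):
    f=K(i); x=(np.asarray(u,float)-i['cx'])/f; y=(np.asarray(v,float)-i['cy'])/f
    xd,yd=x.copy(),y.copy()
    for _ in range(20):
        s=1+i['k1']*(x*x+y*y); x=xd/s; y=yd/s
    P=np.stack([x*d,y*d,np.asarray(d,float),np.ones_like(x*d)],-1)
    return (P@np.array(i['cam_to_world']).T)[...,:3]
def cloud(name,d):
    i=bot.camera_info(name); v,u=np.mgrid[:384,:512]; return pts(i,u,v,d)
E
python3 - <<'E'
from h import *
for n in ['scene','side']:
    p,d=bot.camera(n); np.savez(f'{n}0.npz',p=p,d=d,X=cloud(n,d))
    cv2.imwrite(f'pics/{n}0.png',cv2.resize(p[:,:,::-1],(800,600),interpolation=cv2.INTER_CUBIC))
    for t in ['rack','shaker','clamp_lever','lever_grip','clamp_foot','cap']:
        try: print(n,t,[(np.round(r['at'],3).tolist(),round(r['confidence'],2)) for r in bot.find_in(n,t)])
        except Exception as e: print(n,t,e)
print(bot.get_obs(),bot.pinch_z)
E
```

```text
scene rack [([0.304, -0.298, 0.059], 0.62), ([0.667, 0.326, 0.061], 0.6), ([0.507, -0.072, 0.104], 0.56)]
scene shaker [([0.607, -0.052, 0.06], 0.69), ([0.787, 0.01, 0.031], 0.66), ([0.454, -0.315, 0.055], 0.63)]
scene clamp_lever [([0.605, -0.068, 0.24], 0.63)]
scene lever_grip [([0.606, -0.067, 0.238], 0.64), ([0.614, -0.268, 0.133], 0.21)]
scene clamp_foot [([0.51, -0.07, 0.103], 0.57)]
scene cap [([0.386, 0.122, 0.067], 0.68)]
side rack [([0.495, -0.106, 0.109], 0.77), ([0.65, 0.284, 0.064], 0.76), ([0.282, -0.363, 0.062], 0.56), ([0.603, -0.078, 0.235], 0.34)]
side shaker [([0.542, -0.131, 0.058], 0.94)]
side clamp_lever [([0.603, -0.078, 0.236], 0.71)]
side lever_grip [([0.602, -0.075, 0.234], 0.49), ([0.533, 0.12, 0.091], 0.27)]
side clamp_foot []
side cap []
{'clock': 0.7, 'joint_pos': array([-1.14197773e+00,  2.40558795e-01,  5.00265088e-03,  1.33519444e+00,
       -1.97933175e-05,  1.57080019e+00]), 'joint_vel': array([ 3.93475178e-04,  5.56542656e-04,  3.24494123e-04, -6.00964245e-04,
        1.84067697e-05, -6.20481586e-04]), 'tau': array([-2.50629764e-04, -3.72079790e+01,  2.52641058e+01,  9.07155263e-04,
       -4.52641871e-07,  3.22628857e-08]), 'eef_pos': array([ 0.20789428, -0.4547344 ,  0.23132808]), 'tool_rot': array([ 9.77102659e-01,  2.12768404e-01, -4.80332694e-06,  2.44548850e-05]), 'ft_force': array([ 0.10798005,  0.85353763, -0.03946029]), 'ft_torque': array([ 0.01235938, -0.03889089,  0.00464541]), 'grip_width': 0.08553220520596555} 0.0187
```

View pics/scene0.png

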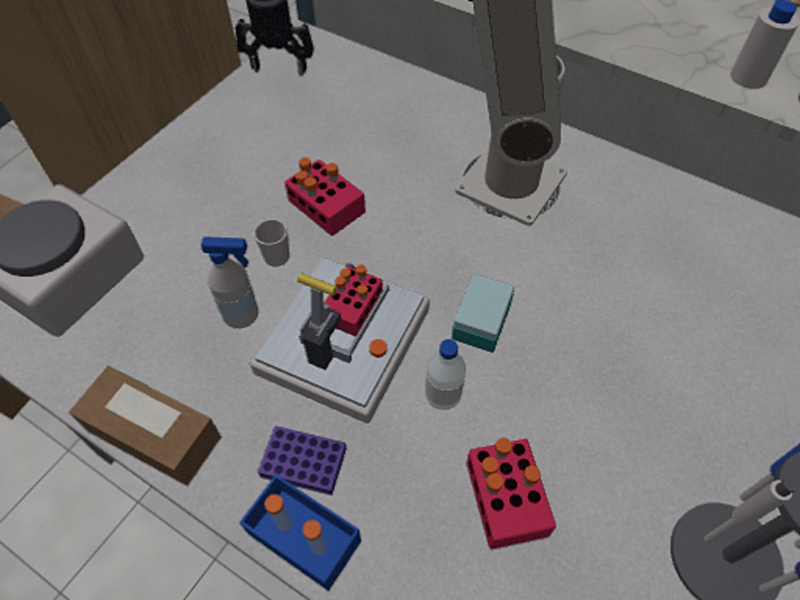

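View pics/side0.png

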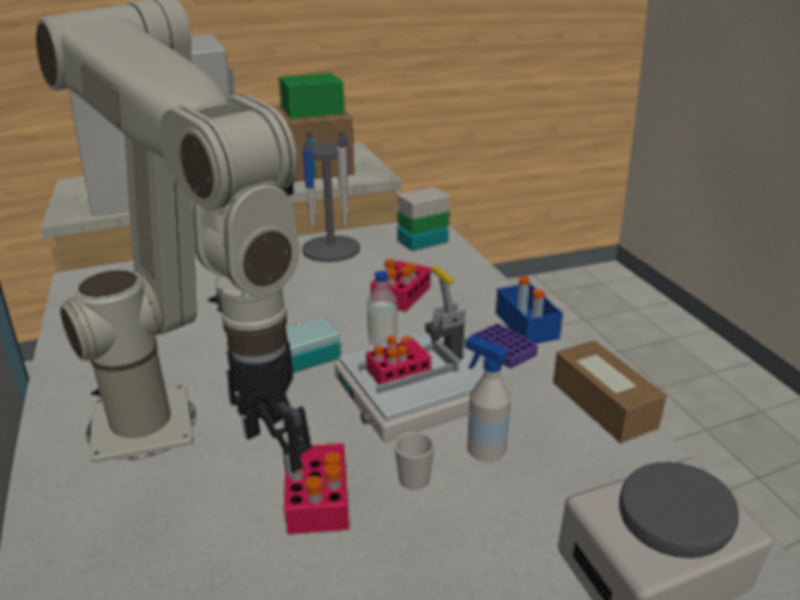

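Scene picture: there are three pink racks, at (325,195) on the table, (355,298) on the shaker between the rails, and (510,490) on the table, which is larger. The one on the platform at (355,298) fits, since it is the smallest and stands between the rails under the clamp. I'll confirm it in a crop and measure.

Run:
```python
from h import *
Z=np.load('scene0.npz'); p=Z['p'];X=Z['X']
c=p[150:275,150:285,::-1]; cv2.imwrite('pics/crop0.png',cv2.resize(c,None,fx=4.6,fy=4.6,interpolation=cv2.INTER_CUBIC))
hsv=cv2.cvtColor(p,cv2.COLOR_RGB2HSV)
near=(X[...,0]>.35)&(X[...,0]<.75)&(X[...,1]>-.25)&(X[...,1]<.12)
near&=np.indices(near.shape)[1]<280
near&=np.indices(near.shape)[1]>155
pl=near&(X[...,2]>.052)&(X[...,2]<.068)
n,l,s,_=cv2.connectedComponentsWithStats(pl.astype(np.uint8))
print(s[1:][s[1:,4]>100])
P=X[pl][:,:2].astype(np.float32); print(P.shape,X[pl][:,2].mean(),np.median(X[pl][:,2]))
print('platform',cv2.minAreaRect(P))
pink=((hsv[...,0]>165)|(hsv[...,0]<4))&(hsv[...,1]>150)
for nm,m in [('allpink',pink)]:
    n,l,s,cc=cv2.connectedComponentsWithStats(m.astype(np.uint8))
    for k in range(1,n):
        if s[k,4]>60:
            Q=X[l==k]; zt=np.percentile(Q[:,2],85); T=Q[Q[:,2]>zt-.008]
            print(s[k],'ztop',zt,cv2.minAreaRect(T[:,:2].astype(np.float32)))
yel=(hsv[...,0]>20)&(hsv[...,0]<35)&(hsv[...,1]>140)&near
Q=X[yel];print('yel',len(Q),np.median(Q,0),cv2.minAreaRect(Q[:,:2].astype(np.float32)),Q[:,2].max())
```

```text
[[ 198  165   23   18  222]
 [ 163  180  108   81 3230]
 [ 211  210   17   14  151]]
(3632, 2) 0.059505199519007214 0.05949251424204505
platform ((0.5194151401519775, -0.06546710431575775), (0.3689386546611786, 0.33710190653800964), 89.98831939697266)
[ 183  103   51   48 1176] ztop 0.062138892516457045 ((0.6011229753494263, 0.020321756601333618), (1.0762629508972168, 0.15334033966064453), 46.213600158691406)
[208 171  36  44 706] ztop 0.10624366900128873 ((0.7560207843780518, 0.10055141150951385), (0.7404783964157104, 0.0997299998998642), 35.418495178222656)
[ 299  281   57   70 2137] ztop 0.06217642295119732 ((0.7893613576889038, 0.3641025722026825), (0.4548092484474182, 0.15111741423606873), 16.38437843322754)
yel 143 [ 0.60233831 -0.06668831  0.25871078] ((0.5633034706115723, -0.07452608644962311), (0.09011074155569077, 0.06140909343957901), 9.268152236938477) 0.26437674442871884
```

```bash
ls pics
```

```text
crop0.png
scene0.png
side0.png
```

View pics/crop0.png

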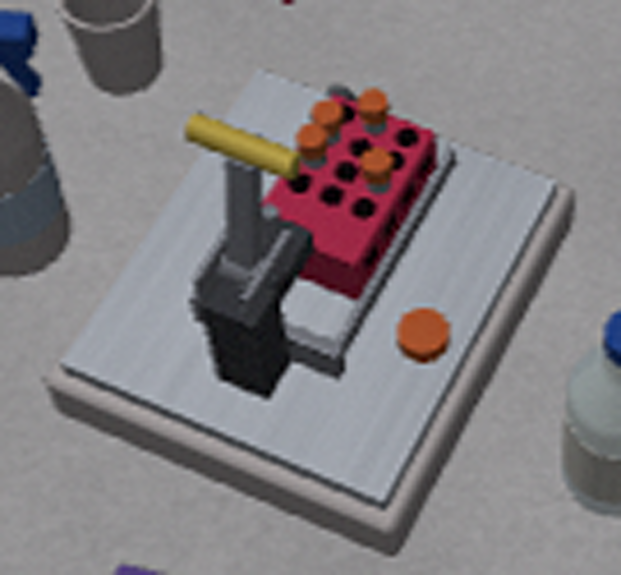

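```bash
cat >> h.py <<'E'
def rayz(name,u,v,z):
    i=bot.camera_info(name); u=np.asarray(u,float);v=np.asarray(v,float)
    a=pts(i,u,v,np.ones_like(u)); o=np.array(i['cam_to_world'])[:3,3]
    t=(z-o[2])/(a[...,2]-o[2]); return o+(a-o)*t[...,None]
E
python3 - <<'E'
from h import *
Z=np.load('scene0.npz'); p=Z['p'];X=Z['X'];d=Z['d']
pl=((X[...,2]>.052)&(X[...,2]<.068)&(d>.2)).astype(np.uint8)
n,l,s,_=cv2.connectedComponentsWithStats(pl)
k=l[235,225]; 
for cand in range(1,n):
    if s[cand,4]>2500: print(s[cand]); k=cand
m=(l==k)&(s[k,4]>2500)
m=cv2.morphologyEx(m.astype(np.uint8),cv2.MORPH_OPEN,np.ones((3,3)))
v,u=np.nonzero(m)
# platform
W=rayz('scene',u,v,.06)[:,:2].astype(np.float32)
(c,sz,a)=cv2.minAreaRect(W); print('rect',c,sz,a)
print(cv2.boxPoints((c,sz,a)))
hsv=cv2.cvtColor(p,cv2.COLOR_RGB2HSV)
pink=((hsv[...,0]>165)|(hsv[...,0]<4))&(hsv[...,1]>150)&(d>.2)
n,l,s,cc=cv2.connectedComponentsWithStats(pink.astype(np.uint8))
for k in range(1,n):
    if s[k,4]>60:
        mm=l==k
        Q=X[mm]; med=np.median(Q[:,2]); h=np.histogram(Q[:,2],bins=np.arange(.03,.13,.005)); print(s[k],med,h[0])
        zt=.105 if s[k,0]==208 else .045
        v,u=np.nonzero(mm&(abs(X[...,2]-zt)<.006)); W=rayz('scene',u,v,zt)[:,:2].astype(np.float32)
        print(zt,len(u),cv2.minAreaRect(W), W.mean(0))
yel=(hsv[...,0]>20)&(hsv[...,0]<35)&(hsv[...,1]>140)&(abs(X[...,2]-.255)<.03)
Q=X[yel];c=Q.mean(0);U=np.linalg.svd(Q-c)[2][0];t=(Q-c)@U;print('yel',len(Q),c,U,t.min(),t.max(), c+U*(t.min()+t.max())/2)
E
```

```text
[ 163  180  108   81 3230]
rect (0.5515398383140564, -0.07530248165130615) (0.2525745928287506, 0.22108416259288788) 7.424962520599365
[[ 0.41202638  0.01799289]
 [ 0.44059655 -0.20123747]
 [ 0.6910533  -0.16859785]
 [ 0.6624831   0.05063251]]
[ 183  103   51   48 1167] 0.05843890209612135 [ 40  36  49  51  55 284 408  13   1   2   1   0   2   2   0   0   0   0
   0]
0.045 119 ((0.32508260011672974, -0.28810060024261475), (0.08356355875730515, 0.1655130833387375), 24.35523223876953) [ 0.31941947 -0.27198192]
[208 171  36  44 704] 0.10370228364597778 [  0   0   0   0   0   0   1  10  35  18  27  28  32  38 288 221   1   1
   2]
0.105 521 ((0.5082165002822876, -0.0795377641916275), (0.11087854206562042, 0.07206083089113235), 7.660539627075195) [ 0.511469   -0.07307809]
[ 299  281   57   70 2125] 0.06000535308567856 [  32   42   35   47   40  752 1045   15    0    0    2    2    2    1
    0    0    0    0    0]
0.045 96 ((0.6952314972877502, 0.31689000129699707), (0.1677383929491043, 0.0767856314778328), 78.0721664428711) [0.6970636  0.32521984]
yel 142 [ 0.60228935 -0.06679824  0.25804436] [ 0.13039611 -0.99114639  0.02501384] -0.02959442237617756 0.0321599133410553 [ 0.60245661 -0.06806963  0.25807644]
```

Crop: the platform rack is the pink block at crop (350,200), with the clamp at its far end and the yellow handle at (240,145). By point cloud it measures 111 x 72 mm with its top at 0.105, and the other two are clearly larger, so it is the right one.
Shaker pose: centre (0.5515, -0.0753), heading about 7.5°. The rack is about 44 mm short of home. Next I'll check the dark knob near the rack's rear end.

Run:
```python
from h import *
Z=np.load('scene0.npz'); X=Z['X']
ex=np.array([np.cos(.131),np.sin(.131)]);ey=np.array([-ex[1],ex[0]]);c=np.array([.5515,-.0753])
q=X.reshape(-1,3);s=np.c_[(q[:,:2]-c)@ex,(q[:,:2]-c)@ey,q[:,2]]
m=(s[:,0]>-.19)&(s[:,0]<-.10)&(abs(s[:,1])<.13)&(s[:,2]>.02)
print(np.round(s[m&(s[:,2]>.064)]*1000)[:60].astype(int).tolist())
print('below .055', s[m&(s[:,2]<.055)][:,0].min(), m.sum())
m=(s[:,2]>.12)&(s[:,0]>-.3)&(s[:,0]<.2)&(abs(s[:,1])<.25);b=s[m]
H,_,_=np.histogram2d(b[:,0],b[:,1],[np.arange(-.3,.21,.05),np.arange(-.25,.26,.05)]);print(H.astype(int))
```

```text
[[-113, -70, 64], [-101, 2, 99], [-100, 15, 103], [-101, 28, 99], [-101, 34, 98], [-111, 39, 74], [-112, 41, 74], [-105, 38, 76], [-107, 40, 75], [-107, 44, 77], [-102, 39, 75], [-102, 43, 77], [-106, 44, 73], [-101, 43, 74], [-105, 44, 69], [-101, 43, 68], [-117, 104, 64], [-112, 103, 65]]
below .055 -0.1523459423469736 392
[[  0   0   0   0   0   0   0   0   0   0]
 [  0   0   0   0   0   0   0   0   0   0]
 [  0   0   0   0   0   0   0   0   0   0]
 [  0   0   0   0   0   0   0   0   0   0]
 [  0   0   0   0  64  32   0   0   0   0]
 [  3   3   0   0  33  34   0   0   0   0]
 [382 367   0   0  52 104   0   0  30 260]
 [ 69   3   0   0 274 345   0   0   0   0]
 [  0   0   0   0   0   0   0   0   0   0]
 [  0   0   0   0   0   0   0   0   0   0]]
```

Request:
{"method": "move_arm", "body": {
  "series": [
    [[2.5,4.2,0,0,0,-6,0],[2.5,4.2,0,0,0,-6,0],[2.5,4.2,0,0,0,-5,0],[2.5,4.2,0,0,0,0,0],[2.5,4.2,0,0,0,0,0]]
  ]
}}

```text
clock: 1.2
eef_pos: [0.3332, -0.2441, 0.231]
tool_rot: [0.999, 0.052, 0.001, 0.002]
ft_force: [0.8, -0.8, 0.9]
grip_width: 0.0123
```

Request:
{"method": "move_arm", "body": {
  "series": [
    [[2.4,3.8,0,0,0,1.5,0],[2.4,3.8,0,0,0,0,0],[2.4,3.8,0,0,0,0,0],[2.1,3.8,0,0,0,0,0],[0,0,-2,0,0,0,0]]
  ]
}}

```text
clock: 1.7
eef_pos: [0.4336, -0.081, 0.2145]
tool_rot: [0.998, 0.07, 0.006, 0.003]
ft_force: [0.6, -0.5, 0.1]
grip_width: 0.0002
```

```bash
cat > st.py <<'E'
from h import *
from scipy.spatial.transform import Rotation as R
ex=np.array([np.cos(.131),np.sin(.131)]);ey=np.array([-ex[1],ex[0]]);c=np.array([.5515,-.0753])
def st():
    o=bot.get_obs();p=o['eef_pos'];M=R.from_quat(o['tool_rot']).as_matrix()
    print('t',o['clock'],'tcp shaker mm',np.round(1e3*np.r_[(p[:2]-c)@ex,(p[:2]-c)@ey,p[2]],1),'world',p.round(4))
    print('x yaw',np.degrees(np.arctan2(M[1,0],M[0,0])),'z',M[:,2].round(3),'F',o['ft_force'].round(1),o['grip_width'])
E
python3 -c "from st import *;st()"
```

```text
t 1.7 tcp shaker mm [-117.6    9.7  214.5] world [ 0.4336 -0.081   0.2145]
x yaw 8.00667939987961 z [ 0.013 -0.005 -1.   ] F [ 0.6 -0.5  0.1] 0.00021421048989940966
```

Request:
{"method": "move_arm", "body": {
  "series": [
    [[-0.6,-1.0,-2,0,0,0,0],[0,0,-4,0,0,0,0],[0,0,-4,0,0,0,0],[0,0,-2,0,0,0,0],[0,0,0,0,0,0,0]]
  ]
}}

```text
clock: 2.2
eef_pos: [0.4285, -0.0879, 0.0905]
tool_rot: [0.997, 0.074, 0.008, 0.003]
ft_force: [-0.8, 0.3, 0.1]
grip_width: 0.0
```

```bash
python3 -c "
from st import *;st()
for n in ['side','scene']:
    p,d=bot.camera(n); cv2.imwrite('pics/%s1.png'%n,cv2.resize(p[130:300,130:357,::-1],(800,600),interpolation=cv2.INTER_CUBIC))
"
```

```text
t 2.2 tcp shaker mm [-123.6    3.6   90.5] world [ 0.4285 -0.0879  0.0905]
x yaw 8.48362879251438 z [ 0.016 -0.005 -1.   ] F [-0.8  0.3  0.1] 2.5850903000219146e-05
```

View pics/side1.png

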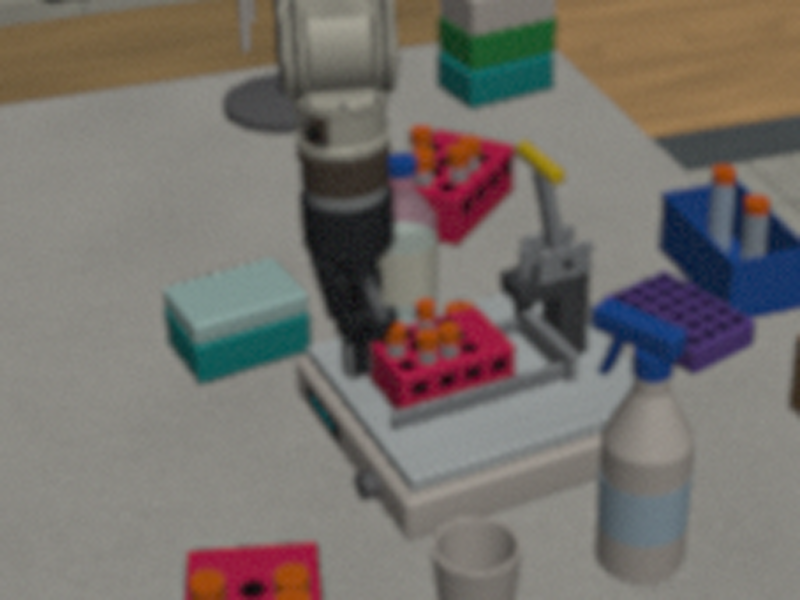

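Picture: the shut fingertips stand at (355,360), just behind the rack's -x face and clear of everything else. Next I'll lower them and push.

Request:
{"method": "move_arm", "body": {
  "series": [
    [[0,-0.2,-1.7,0,0,-0.8,0],[0,0,0,0,0,0,0],[1.0,0.1,0,0,0,0,0],[1.0,0.1,0,0,0,0,0],[1.0,0.1,0,0,0,0,0]]
  ]
}}

```text
clock: 2.8
eef_pos: [0.4671, -0.0886, 0.0833]
tool_rot: [0.998, 0.066, 0.015, 0.006]
ft_force: [-0.2, -0.7, -0.6]
grip_width: 0.0005
```

```bash
python3 -c "from st import *;st()"
```

```text
t 2.8 tcp shaker mm [-85.4  -2.2  83.3] world [ 0.4671 -0.0886  0.0833]
x yaw 7.628418718746641 z [ 0.032 -0.009 -0.999] F [-0.2 -0.7 -0.6] 0.0004786423774207832
```

Request:
{"method": "move_arm", "body": {
  "series": [
    [[0,0.2,-1.0,0,0,0,0],[0,0,0,0,0,0,0],[0.5,0.1,0,0,0,0,0],[0.5,0.1,0,0,0,0,0],[0,0,0,0,0,0,0]]
  ]
}}

```text
clock: 3.3
eef_pos: [0.4803, -0.0841, 0.0735]
tool_rot: [0.998, 0.067, 0.016, 0.006]
ft_force: [-0.8, 0.3, -0.2]
grip_width: -0.0
```

```bash
python3 -c "from st import *;st()
for n in ['side','scene']:
    p,d=bot.camera(n); np.savez(n+'2.npz',p=p,d=d,X=cloud(n,d));cv2.imwrite('pics/%s2.png'%n,cv2.resize(p[130:300,130:357,::-1],(800,600),interpolation=cv2.INTER_CUBIC))
"
```

```text
t 3.3 tcp shaker mm [-71.7   0.6  73.5] world [ 0.4803 -0.0841  0.0735]
x yaw 7.700527412452142 z [ 0.034 -0.01  -0.999] F [-0.8  0.3 -0.2] -3.624489032910221e-05
```

View pics/side2.png

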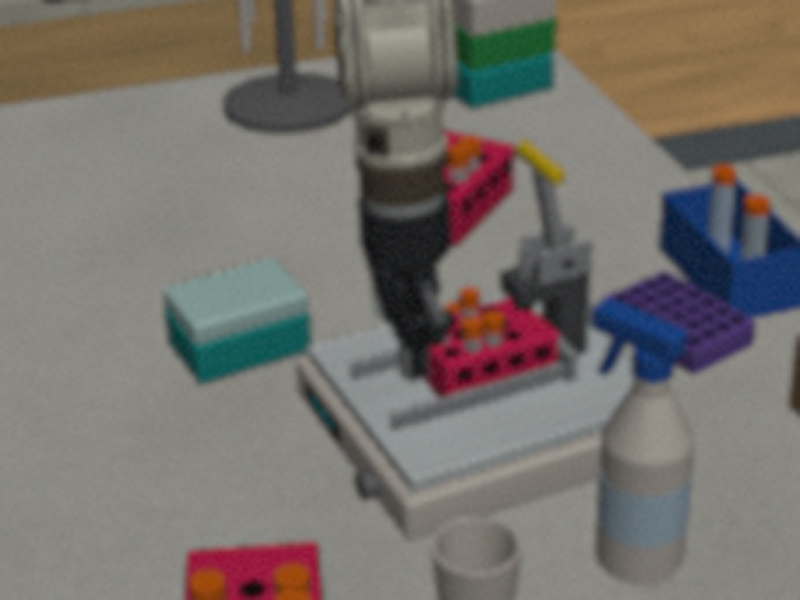

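View pics/scene2.png

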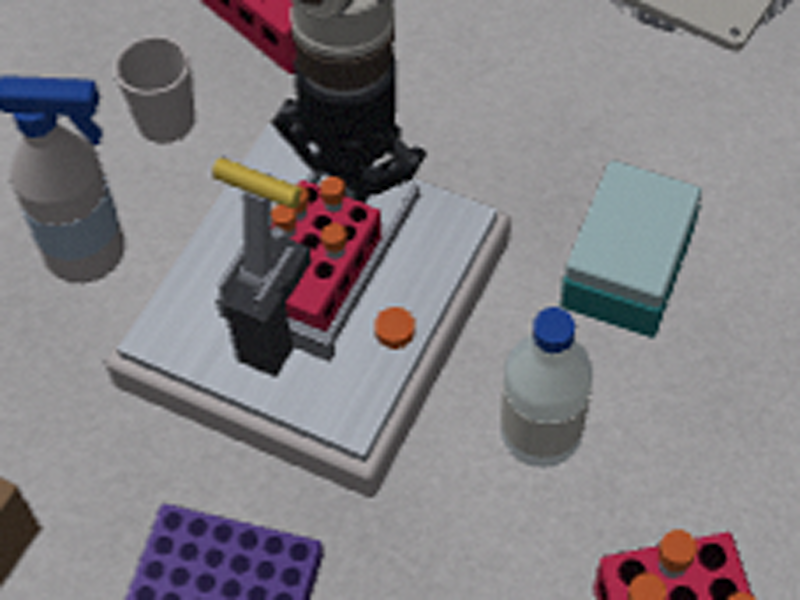

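The rack, at scene crop (335,255), is flat and almost at the stop. I'll push the last millimetres in small rows and watch the force.

Request:
{"method": "move_arm", "body": {
  "series": [
    [[0.4,0.1,0,0,0,0,0],[0.2,0,0,0,0,0,0],[0.2,0,0,0,0,0,0],[0.2,0,0,0,0,0,0],[0,0,0,0,0,0,0]]
  ]
}}

```text
clock: 3.9
eef_pos: [0.4818, -0.0838, 0.0725]
tool_rot: [0.998, 0.066, 0.008, 0.006]
ft_force: [0.3, -0.2, -0.0]
grip_width: -0.0
```

```bash
python3 -c "from st import *;st()"
```

```text
t 3.9 tcp shaker mm [-70.2   0.7  72.5] world [ 0.4818 -0.0838  0.0725]
x yaw 7.569476294712632 z [ 0.017 -0.012 -1.   ] F [ 0.3 -0.2 -0. ] -3.3462021047655256e-05
```

Request:
{"method": "move_arm", "body": {
  "series": [
    [[0,0,0,0,0,0,0],[0.5,0.05,0,0,0,0,0],[0.5,0.05,0,0,0,0,0],[0.5,0.05,0,0,0,0,0],[0.5,0.05,0,0,0,0,0]]
  ]
}}

```text
clock: 4.4
eef_pos: [0.4812, -0.0839, 0.0703]
tool_rot: [0.998, 0.064, -0.012, 0.008]
ft_force: [-14.1, -2.8, 11.5]
grip_width: -0.0004
```

```bash
python3 -c "from st import *;st()
for n in ['side','scene']:
    p,d=bot.camera(n); np.savez(n+'3.npz',p=p,d=d,X=cloud(n,d));cv2.imwrite('pics/%s3.png'%n,cv2.resize(p[150:270,180:340,::-1],(800,600),interpolation=cv2.INTER_CUBIC))
"
```

```text
t 4.4 tcp shaker mm [-70.8   0.7  70.3] world [ 0.4812 -0.0839  0.0703]
x yaw 7.3313676740125455 z [-0.024 -0.018 -1.   ] F [-14.1  -2.8  11.5] -0.00039950939184087646
```

View pics/side3.png

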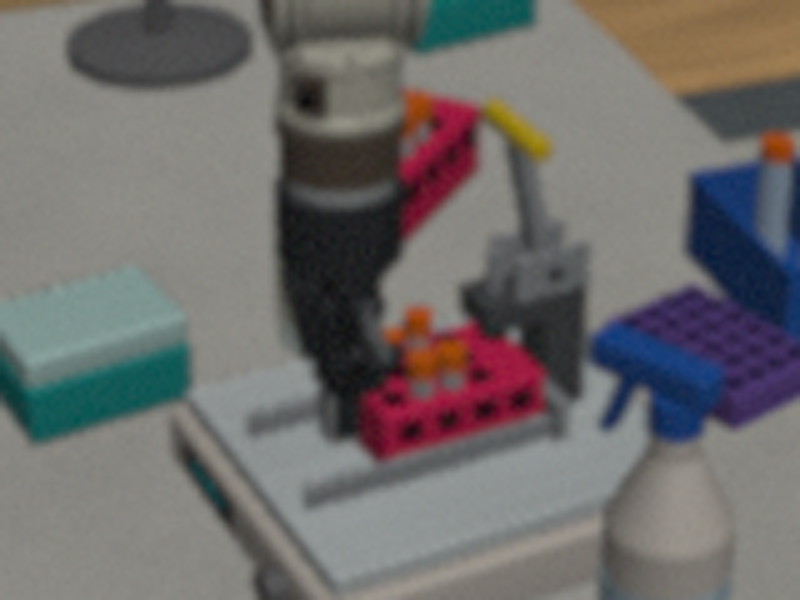

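View pics/scene3.png

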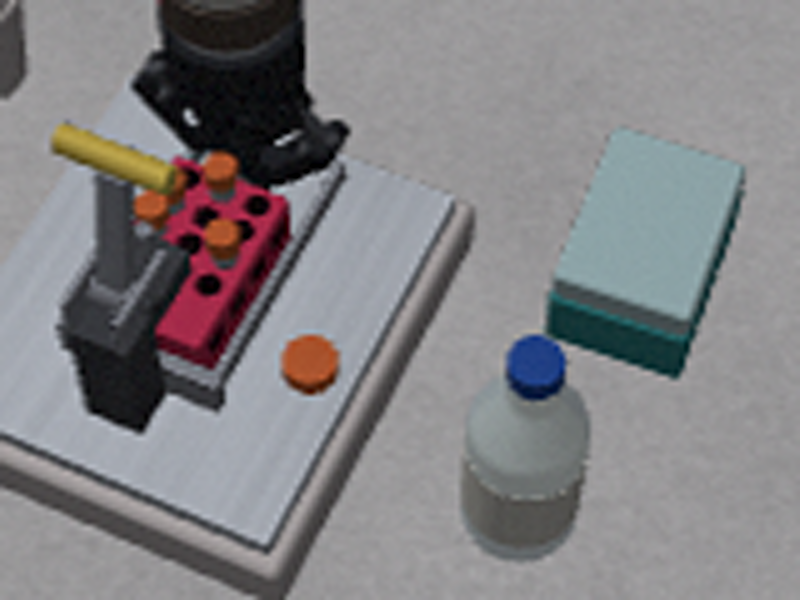

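```bash
cat > rk.py <<'E'
from st import *
def rk(n='scene',f='scene3.npz'):
    Z=np.load(f);p,X,d=Z['p'],Z['X'],Z['d'];hsv=cv2.cvtColor(p,cv2.COLOR_RGB2HSV)
    pink=((hsv[...,0]>165)|(hsv[...,0]<4))&(hsv[...,1]>150)&(d>.2)
    sx=(X[...,:2]-c)@ex; sy=(X[...,:2]-c)@ey
    m=pink&(abs(X[...,2]-.105)<.006)&(abs(sx)<.13)&(abs(sy)<.06)
    v,u=np.nonzero(m);W=rayz(n,u,v,.105)[:,:2]
    a=(W-c)@ex;b=(W-c)@ey
    print(f,'top x',np.percentile(a,[0,1,99,100]).round(4),'y',np.percentile(b,[0,1,99,100]).round(4))
    for lo in np.arange(-.035,.04,.01):
        k=(b>lo)&(b<lo+.01)
        if k.sum()>3: print(round(lo,3),a[k].min().round(4),a[k].max().round(4),end='; ')
    g=(abs(X[...,2]-.088)<.004)&(abs(sx-.06)<.03)&(abs(sy)<.05)&~pink
    print('\nstop pts',g.sum(),np.percentile(sx[g],[2,10,50,90,98]).round(4) if g.sum() else '')
E
python3 -c "
from rk import *
rk('scene','scene0.npz');rk();rk('side','side0.npz');rk('side','side3.npz')"
```

```text
scene0.npz top x [-0.0989 -0.098   0.0095  0.0119] y [-0.0345 -0.0325  0.0368  0.0376]
-0.035 -0.098 -0.0098; -0.025 -0.0985 -0.0021; -0.015 -0.0888 -0.0027; -0.005 -0.0973 0.0014; 0.005 -0.0985 0.0119; 0.015 -0.0989 0.0102; 0.025 -0.0986 0.0119; 0.035 -0.0922 0.0084; 
stop pts 57 [0.0526 0.0546 0.0592 0.075  0.084 ]
scene3.npz top x [-0.0559 -0.0552  0.0543  0.0555] y [-0.0339 -0.0273  0.037   0.0377]
-0.035 -0.0559 -0.0485; -0.025 -0.054 -0.0074; -0.015 -0.0459 -0.0027; -0.005 -0.0542 0.0014; 0.005 -0.0554 0.055; 0.015 -0.0559 0.0555; 0.025 -0.0557 0.0549; 0.035 -0.0465 0.0437; 
stop pts 60 [0.0513 0.0524 0.058  0.0719 0.0847]
side0.npz top x [-0.1058 -0.1045  0.0021  0.0023] y [-0.0481 -0.0461  0.0338  0.0359]
-0.035 -0.1041 0.0023; -0.025 -0.1045 0.0023; -0.015 -0.1049 0.0022; -0.005 -0.1036 0.0021; 0.005 -0.104 0.002; 0.015 -0.1045 0.0019; 0.025 -0.0999 0.0019; 
stop pts 85 [0.0502 0.052  0.0569 0.0782 0.0874]
side3.npz top x [-0.0626 -0.0609  0.0487  0.0513] y [-0.0462 -0.0458  0.0267  0.0287]
-0.035 -0.0605 0.0512; -0.025 -0.0611 0.0513; -0.015 -0.0614 0.0487; -0.005 -0.038 0.0488; 0.005 -0.025 0.0406; 0.015 0.0074 0.0352; 0.025 0.0157 0.0381; 
stop pts 34 [0.0506 0.0542 0.062  0.0837 0.0887]
```

The rack's top edge runs from -55.5 to +55 mm in the shaker frame, and the tip was stopped at 14 N, so it is home. I'll back off and go up.

Request:
{"method": "move_arm", "body": {
  "series": [
    [[0,0,0,0,0,0,0],[-1.5,-0.2,0,0,1,0,0],[-2,-0.3,1,0,0,0,0],[0,0,4,0,0,0,0],[0,0,5,0,0,0,0]]
  ]
}}

```text
clock: 5.0
eef_pos: [0.4376, -0.0878, 0.1656]
tool_rot: [0.997, 0.064, -0.03, 0.005]
ft_force: [0.5, -1.0, -0.7]
grip_width: 0.0002
```

Request:
{"method": "move_arm", "body": {
  "series": [
    [[0,0,5,0,0,0,0],[0,0,2,0,0,0,0],[0,0,0,0,0,0,0],[0,0,0,0,0,0,0],[0,0,0,0,0,0,0]]
  ]
}}

```text
clock: 5.5
eef_pos: [0.4396, -0.0883, 0.2437]
tool_rot: [0.998, 0.064, -0.024, 0.006]
ft_force: [-0.6, 0.2, 0.5]
grip_width: 0.0004
```

```bash
python3 -c "
from rk import *;st()
for n in ['side','scene']:
    p,d=bot.camera(n); np.savez(n+'4.npz',p=p,d=d,X=cloud(n,d));cv2.imwrite('pics/%s4.png'%n,cv2.resize(p[150:270,180:340,::-1],(800,600),interpolation=cv2.INTER_CUBIC))
rk('scene','scene4.npz')
"
```

```text
t 5.5 tcp shaker mm [-112.6    1.7  243.7] world [ 0.4396 -0.0883  0.2437]
x yaw 7.362964756166661 z [-0.046 -0.015 -0.999] F [-0.6  0.2  0.5] 0.0003727527457359419
scene4.npz top x [-0.0559 -0.0552  0.0543  0.056 ] y [-0.0339 -0.0273  0.0363  0.0371]
-0.035 -0.0559 -0.0504; -0.025 -0.054 -0.0074; -0.015 -0.0459 -0.0027; -0.005 -0.0542 0.0014; 0.005 -0.0554 0.055; 0.015 -0.0559 0.056; 0.025 -0.0557 0.0549; 0.035 -0.0465 0.0504; 
stop pts 61 [0.0516 0.0525 0.0588 0.0677 0.0829]
```

View pics/side4.png

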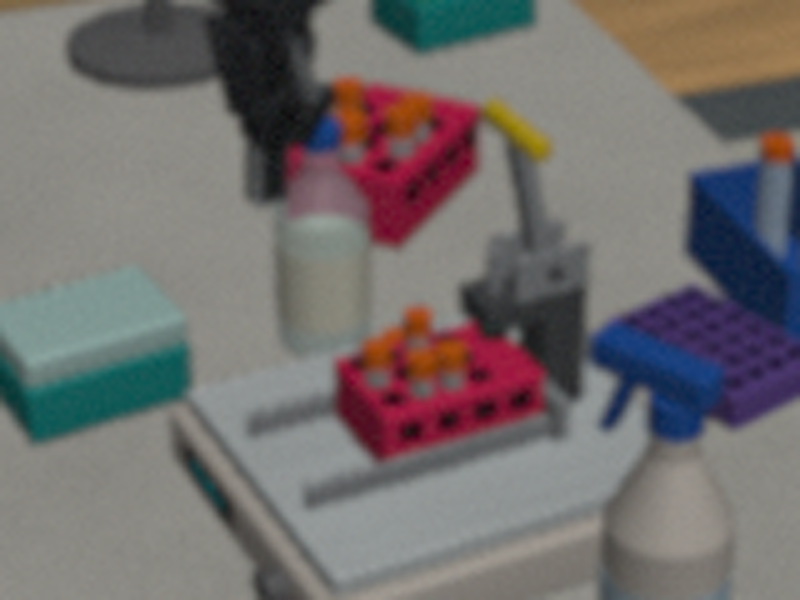

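The rack stays home and flat, at side crop (440,390), and the lever is still open. I'll move up to the handle.

Request:
{"method": "move_arm", "body": {
  "series": [
    [[3,0.4,-0.4,0,-3,0,0],[3,0.4,-0.4,0,0,0,0],[3,0.4,0,0,0,0,0],[1.5,0.2,0,0,0,0,0],[0,0,0,0,0,0,0]]
  ]
}}

```text
clock: 6.1
eef_pos: [0.5432, -0.0732, 0.2265]
tool_rot: [0.998, 0.064, -0.005, 0.006]
ft_force: [-0.0, -0.5, -0.1]
grip_width: 0.0
```

```bash
python3 -c "from st import *;st()"
```

```text
t 6.1 tcp shaker mm [ -7.9   3.2 226.5] world [ 0.5432 -0.0732  0.2265]
x yaw 7.3136832742445 z [-0.009 -0.013 -1.   ] F [-0.  -0.5 -0.1] 1.5768286575931953e-05
```

Request:
{"method": "move_arm", "body": {
  "series": [
    [[2,0.2,0.6,0,0,0,0],[2,0.2,0,0,0,0,0],[2,0.25,0,0,0,0,0],[2,0.25,0,0,0,0,0],[2,0.25,0,0,0,0,0]]
  ]
}}

```text
clock: 6.6
eef_pos: [0.6284, -0.0629, 0.2264]
tool_rot: [0.998, 0.063, -0.023, 0.005]
ft_force: [-8.1, -0.7, -1.7]
grip_width: -0.0
```

```bash
python3 -c "from st import *;st()
for n in ['side','scene']:
    p,d=bot.camera(n); np.savez(n+'5.npz',p=p,d=d,X=cloud(n,d));cv2.imwrite('pics/%s5.png'%n,cv2.resize(p[130:270,170:357,::-1],(800,600),interpolation=cv2.INTER_CUBIC))
"
```

```text
t 6.6 tcp shaker mm [ 77.8   2.2 226.4] world [ 0.6284 -0.0629  0.2264]
x yaw 7.179018392585458 z [-0.046 -0.014 -0.999] F [-8.1 -0.7 -1.7] -3.4032593819191534e-05
```

View pics/side5.png

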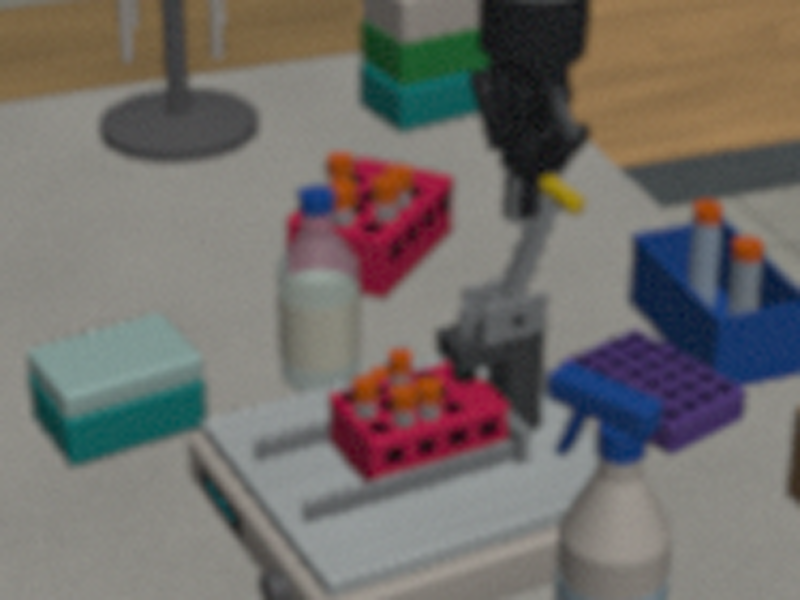

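Picture: the fingertip at (520,200) is pushing the stem and handle, and the lever leans well past upright. I'll keep pushing past the dead point.

Request:
{"method": "move_arm", "body": {
  "series": [
    [[1.5,0.2,0,0,-2,0,0],[1.5,0.2,0,0,0,0,0],[1.5,0.2,0,0,0,0,0],[1.0,0.1,0,0,0,0,0],[0,0,0,0,0,0,0]]
  ]
}}

```text
clock: 7.2
eef_pos: [0.6823, -0.0564, 0.2219]
tool_rot: [0.998, 0.062, -0.007, 0.006]
ft_force: [-0.4, 0.7, -0.5]
grip_width: -0.0001
```

```bash
python3 -c "from st import *;st()
for n in ['side','scene']:
    p,d=bot.camera(n); np.savez(n+'6.npz',p=p,d=d,X=cloud(n,d));cv2.imwrite('pics/%s6.png'%n,cv2.resize(p[130:270,170:357,::-1],(800,600),interpolation=cv2.INTER_CUBIC))
"
```

```text
t 7.2 tcp shaker mm [132.1   1.7 221.9] world [ 0.6823 -0.0564  0.2219]
x yaw 7.152139271670018 z [-0.014 -0.013 -1.   ] F [-0.4  0.7 -0.5] -7.663558607044637e-05
```

View pics/side6.png

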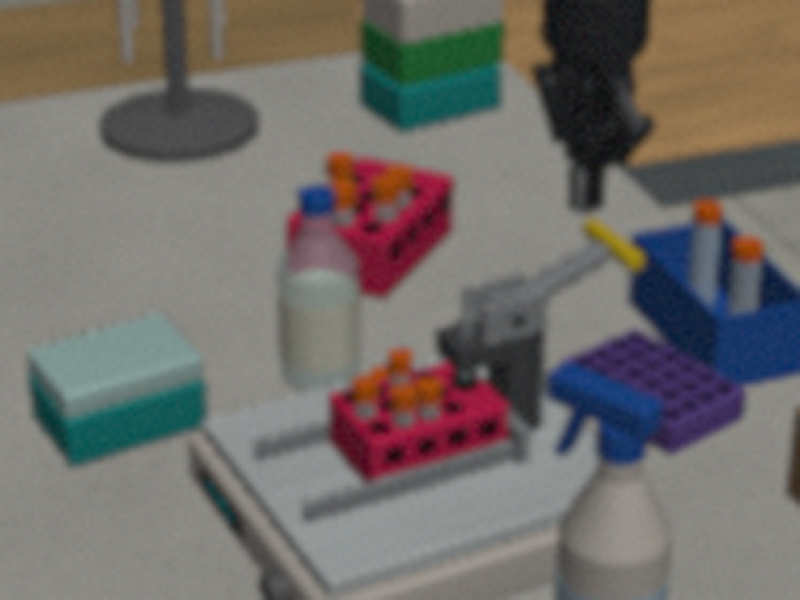

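The lever has snapped over, with the handle at (615,245) and clear of the tip, and the foot is down on the rack. I'll raise the tool and check the final lever angle.

Request:
{"method": "move_arm", "body": {
  "series": [
    [[-1,0,3,0,0,0,0],[-2,0,3,0,0,0,0],[-2,0,3,0,0,0,0],[0,0,0,0,0,0,0],[0,0,0,0,0,0,0]]
  ]
}}

```text
clock: 7.8
eef_pos: [0.6244, -0.0573, 0.3138]
tool_rot: [0.998, 0.062, -0.01, 0.006]
ft_force: [-0.0, 0.1, -0.2]
grip_width: 0.0004
```

```bash
python3 -c "
from rk import *;st()
for n in ['side','scene']:
    p,d=bot.camera(n); np.savez(n+'7.npz',p=p,d=d,X=cloud(n,d));cv2.imwrite('pics/%s7.png'%n,cv2.resize(p[130:270,170:357,::-1],(800,600),interpolation=cv2.INTER_CUBIC))
    hsv=cv2.cvtColor(p,cv2.COLOR_RGB2HSV);X=cloud(n,d);sx=(X[...,:2]-c)@ex;sy=(X[...,:2]-c)@ey
    y=(hsv[...,0]>20)&(hsv[...,0]<35)&(hsv[...,1]>140)&(abs(sy)<.05)&(sx>.1)&(sx<.2)
    print(n,y.sum(),'handle',np.median(sx[y]),np.median(sy[y]),np.median(X[y][:,2]))
rk('scene','scene7.npz');rk('side','side7.npz')
"
```

```text
t 7.8 tcp shaker mm [ 74.7   8.3 313.8] world [ 0.6244 -0.0573  0.3138]
x yaw 7.071594190240754 z [-0.019 -0.012 -1.   ] F [-0.   0.1 -0.2] 0.00036992805734046256
side 49 handle 0.1508162596740108 -0.01542761389439337 0.19671019936393375
scene 150 handle 0.1600460657043378 0.0017599214660062243 0.1955983066476497
scene7.npz top x [-0.0559 -0.0552  0.0538  0.0555] y [-0.0339 -0.0289  0.0365  0.0376]
-0.035 -0.0559 -0.0033; -0.025 -0.054 -0.0074; -0.015 -0.0459 -0.0027; -0.005 -0.0542 0.0014; 0.005 -0.0554 0.0539; 0.015 -0.0559 0.0555; 0.025 -0.0557 0.0549; 0.035 -0.0465 0.0504; 
stop pts 57 [0.0511 0.0536 0.0595 0.0704 0.085 ]
side7.npz top x [-0.0632 -0.0619  0.0486  0.0512] y [-0.0489 -0.047   0.0287  0.0345]
-0.035 -0.0632 0.0512; -0.025 -0.0611 0.0485; -0.015 -0.0617 0.0487; -0.005 -0.0619 0.0488; 0.005 -0.0625 0.0295; 0.015 -0.0601 0.0352; 0.025 -0.0552 0.0381; 
stop pts 33 [0.0485 0.0506 0.0614 0.0803 0.0858]
```

View pics/scene7.png

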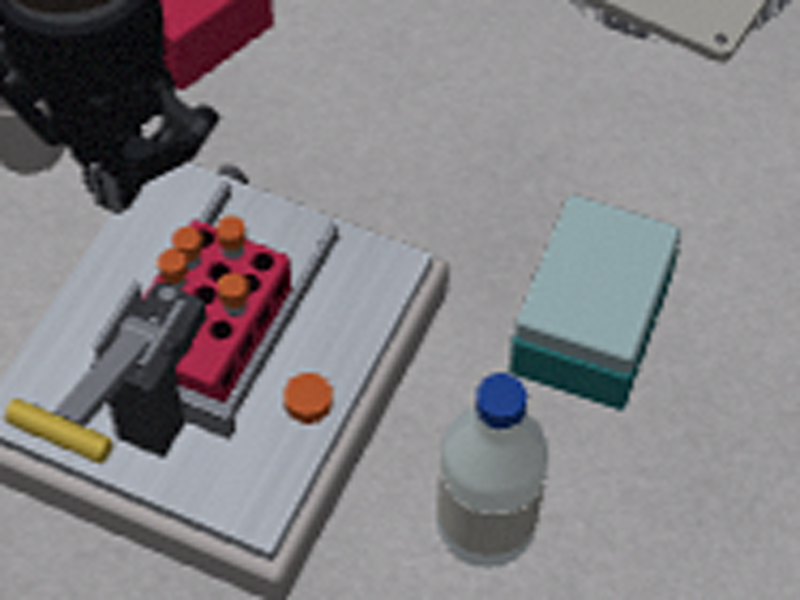

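View pics/side7.png

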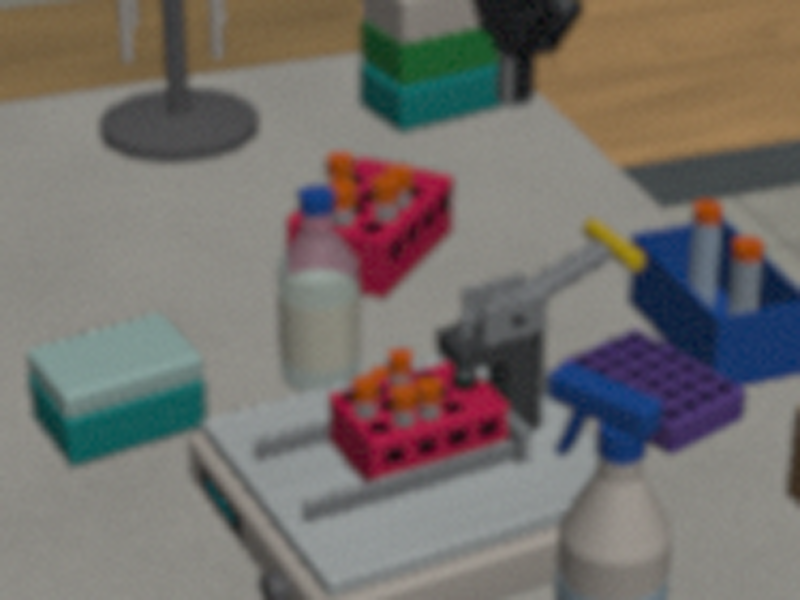

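The handle is at x = 160 mm with its top surface at z = 196 mm, which matches the locked position (160, 190). The rack is home and flat, and the bystanders are where they were.

```bash
python3 -c "
from h import *
print(bot.job_done())"
```

```text
the job is handed in; nothing more can be done
None
```

I pushed the rack about 44 mm to the end stop with the shut fingertips, then pushed the T-handle past its dead point until it snapped over. I then raised the tool clear and handed the job in at about 8 s of the 43 s allowed; no verdict was reported.

- **Rack:** the scene camera showed its top edge from about -55.5 to +55 mm in the shaker frame, so it is home. It looked flat on the platform.
- **Lever:** the handle sat at x = 160 mm with its top surface at z = 196 mm, which matches the locked position (centre at x = 160, z = 190).
- **Clamp foot:** it was seen down on the rack, but I could not measure how hard it presses.
- **Robot and bystanders:** the wrist force was about 0 N at the end. The bystanders in the last pictures (cap, bottle, tip box, spray bottle, cooler rack) looked unmoved. I compared them by eye, and the beaker was mostly hidden or outside those crops.
- **Disagreement:** the side camera put the rack 4 to 7 mm farther back along x than the scene camera did. It showed the same offset in the first pictures, before I touched anything, so I took it as calibration or visibility bias.
- **Force while pushing:** when the rack stopped against the end stop, the wrist read about 14 N along the push and about 11 N upward.

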